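# Tighten the bread slicing guide's recessed clamp screw with the hex key

## Task

The clamp screw of the bread slicing guide has come loose. Take the larger T-handle hex key from its stand, fit it into the screw at the bottom of the deep bore in the guide's metal block - press only lightly and turn it until it drops fully home - then turn it clockwise until the screw comes up tight, without wrenching it, and let go, leaving the key standing in the screw. Leave the smaller key and the roll of tape where they are.

Things in the scene. Friction and masses are not known exactly. Their poses are not given: they have to be found in the camera images.
- key_grip (a point): Centre of the larger T-handle hex key's handle: a black bar 70 mm long, 16 thick, 24 tall; 300 g. x along the bar, y across it (grip these 16 mm), z up. Below the bar a round neck, 12 mm in diameter and 17 long, then a steel hexagon 22 mm across flats, 25.4 across corners (two point along +-x). It stands loose in either of the stand's holes, bar roughly along the row; lift it 40 mm to clear.
- key_tip (a point): Centre of the underside of the larger key's foot, 97 mm straight below key_grip. The lowest 3 mm is a round nose 21.8 mm in diameter with a small chamfer; the hexagon begins above it.
- small_key_grip (a point): Centre of the handle of the smaller T-handle key, to be left alone: bar 46 x 14 x 20 mm on a shank 14 mm across flats. It stands in the stand's other hole, 100 mm from the larger key.
- key_stand: Fixed wooden stand, 64 x 164 x 43 mm, origin at the centre of its underside, y along the row of two round holes, 31 mm in diameter, at y = +50 and -50 mm, their floors 6 mm above the counter.
- bore_mouth (a point): On the fixed bread slicing guide: centre of the mouth of the clamp screw's bore, in the top of a 56 x 50 mm metal block, 70 mm above the counter; z up. Countersunk 3 mm; the bore is 26.6 mm in diameter, straight down. The screw's hexagonal socket lies hidden inside, its rim 30 mm and its floor 44 mm below the mouth.
- socket_floor (a point): Centre of the socket's floor, 26 mm above the counter; the key's foot rests here when home. The socket is 23 mm across flats, 14 deep. The key's round nose enters at any angle, the hexagon drops the last 11 mm only within about 5 degrees of the socket's flats (every 60 degrees). How the socket is turned differs each time and is not measured. Press with 3 to 7 N.
- guide: The slicing guide, a fixed 180 x 260 mm board, origin at its centre on the counter. The block with the bore lies at its y = -100 mm. A white stop plate (88 mm high) stands at y = 0, two pairs of wooden posts (110 mm high) at y = +28 mm.
- screw (a joint): Turn of the clamp screw in rad, growing clockwise seen from above; it starts loose between 0 and 0.2 and comes up tight against a firm stop at 0.9 (tight counts from 0.84). It does not tell how the socket is turned. Turning takes about 0.08 N m and the screw stays where it is left; more than about 0.5 N m against the stop is wrenching it. The key has about 5 degrees of play in it each way.
- tape_roll: Loose roll of tape lying flat between the guide and the rack, 96 mm in diameter, 25 mm high, to be left alone; origin at the centre of its underside.
- spring_seat (a joint): How far (m) the screw, which sits on a spring washer, is pushed down in its bore; 0 at rest. It yields from about 2 N and then by 1 mm for every 2.5 N; more than 4 mm (about 12 N) is pressing too hard.
Things that resemble listed ones, but are neither listed nor needed, are in the scene too. Leave any blue or red look-alike of the part that bears key_grip alone.

How it is judged:
By the outcome, as a careful person would: the job done as asked, in the order asked, and still so for the second after the job is handed in, with the robot touching nothing.
It also fails if it takes over 58 s, if anything falls off the work surface, if the arm or the gripper's body presses on something with over 40 N, if the wrist force passes 120 N, or if a joint passes its speed limit or range.

## Robot

A 6-joint arm with a two-finger parallel gripper is mounted at the origin on a cart in front of the work surface, level with it; the furniture and walls round the work are solid. World frame = base frame: x ahead of the robot, y to its left, z up, the work surface at z = 0. Lengths are in m, angles in rad, forces in N, time in s.
With the tool pointing down it reaches from about 0.3 to 0.875 m from the base axis. Payload 6.4 kg.
Tool frame: the origin (TCP) lies midway between the tips of the shut fingers; the grasp point (between the pads) lies 19 mm behind it; x points along the fingers, y is the direction in which the jaws open and shut, and the axes are right-handed (so a half turn about x gives the same grasp; the last joint's range is limited). The gripper opens to 85 mm and grips with 20 to 120 N. Pads are 22 mm wide; open, the fingers measure 114 mm over their backs; the gripper's body (76 mm by 85 mm) begins 54 mm behind the grasp point. The pads swing forward as they close: fully open they stand 13 mm farther back than shut.
Start: joints at [-1.453, 0.181, 1.607, -0, 1.354, -0.206], TCP at [0.183, -0.545, 0.231] pointing down, gripper open.
Joint ranges: [-2.99, 2.99], [-0.89, 2.07], [0.3, 2.58], [-1.14, 4.28], [0, 2.63], [-3.12, 3.12]. Speed limits (rad/s): [2.57, 2.57, 3.01, 3.14, 3.14, 3.14].

## Interface

Orientations are given as a unit quaternion [w, x, y, z].
In Python, from bench import ctrl gives the robot as it stands.
- The arm moves only by the tool servo_tool, never from a script. Its argument "targets" is a list of rows, each a list of 7 numbers: the turn, a rotation vector about the tool's x, y, z in rad, then the shift along the tool's x, y, z in mm, then the opening, from -1 (shut) to 1 (fully open). A call has exactly 8 rows; each row is the pose to reach, as a shift and turn from the pose measured when the call began, along the tool's axes at that moment; what a row does not reach only later rows make up. A row lasts 1/8 s, in which the tool goes at most 62.5 mm and 10.7 degrees, less where a joint would pass 70% of its speed; a pose out of reach is approached as far as the arm can. A call with a gripper value outside its range is refused whole. The fingers move at their own pace and stop on an object; the grip force is fixed at half the most. Time passes only in rows, so rows that repeat a pose let the fingers close, or fill a call up. It gives the time, the measured TCP pose, the force and the opening at its end, in the units of the state.
- ctrl.get_obs(): the state, without advancing time (a new reading comes with each control period).
- ctrl.camera(name): name is "scene" or "top"; returns a dict with "pixels" (384x512x3 uint8, blue, green, red), "intrinsics" (3x3 intrinsics, pixels), "R" (3x3) and "t" (3): a world point X has camera coordinates R X + t. Camera axes: x right, y down, z forward; pixel columns grow to the right and rows downward; lengths in m; the calibration is good to about 2 mm. A picture is of the moment at which its call begins. There is no depth.
- ctrl.hand_in(): hands the job in, once; it reports no verdict.
The state is a dict: "time_s": time; "q": joint angles; "dq": joint speeds; "joint_efforts": joint torques, N m; "eef_pos": TCP position; "eef_rot": TCP orientation; "wrist_force": force on the tool from outside, world axes, zero at the start; "torque": the same for the moment, N m; "opening": opening from 0.0 (shut) to 1.0 (fully open).
Only numpy, scipy, OpenCV 4.12 (cv2) and the standard library are available. Lean on these libraries where they do the work, as an engineer would, in place of code of your own. Each camera call takes 0.05 s, during which the arm holds its last target.

## Working session

There is one attempt and no reset: what is moved stays moved. The work goes in short steps, Python scripts to look and compute and a tool call to move; the robot and the scene stay as the last step left them, time stands still between calls to the robot, and variables do not carry over. Pictures are saved under pics/ and viewed, and the job is handed in when it is done.

Besides the shell and the picture viewer there is one more tool, called after "Call:" in YAML: its name, and indented under it one key for each argument. servo_tool: Moves the arm, as the interface text tells. Its arguments: {"type":"object","properties":{"targets":{"type":"array","items":{"type":"array","items":{"type":"number"}}}},"required":["targets"]}

```bash
ls; mkdir -p pics
python3 - <<'E'
from bench import ctrl
import cv2
o=ctrl.get_obs()
print({k:(v if not hasattr(v,'tolist') else [round(float(x),3) for x in __import__('numpy').ravel(v)]) for k,v in o.items()})
for n in ("scene","top"):
    c=ctrl.camera(n); cv2.imwrite(f"pics/{n}0.png",c["pixels"]); print(n,c["intrinsics"],c["R"],c["t"])
E
```

```text
pics
{'time_s': 0.0, 'q': [-1.453, 0.182, 1.608, -0.0, 1.354, -0.206], 'dq': [-0.001, 0.001, 0.0, -0.0, -0.002, 0.001], 'joint_efforts': [-0.001, -44.488, -35.133, -0.001, 0.009, -0.0], 'eef_pos': [0.183, -0.545, 0.23], 'eef_rot': [0.113, 0.698, 0.115, -0.698], 'wrist_force': [-0.459, -0.34, 0.972], 'torque': [-0.024, 0.059, 0.006], 'opening': 1.0003257950557605}
scene [[452.4158026    0.         260.74342734]
 [  0.         452.4158026  194.03767891]
 [  0.           0.           1.        ]] [[-0.73442478 -0.67868021  0.00366414]
 [-0.54064707  0.58177339 -0.6076516 ]
 [ 0.41026942 -0.44825539 -0.79419526]] [0.35221195 0.38262947 1.09911289]
top [[420.56807745   0.         256.35749066]
 [  0.         420.56807745 198.40805122]
 [  0.           0.           1.        ]] [[ 0.00701077 -0.99994157  0.00822843]
 [-0.98370254 -0.00837489 -0.17960839]
 [ 0.17966681 -0.00683513 -0.98370378]] [-0.09712218  0.54087266  0.94184345]
```

View pics/scene0.png

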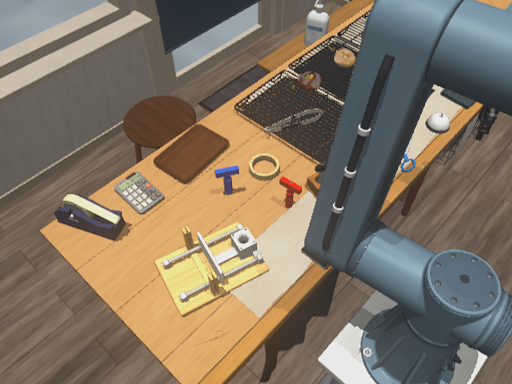

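View pics/top0.png

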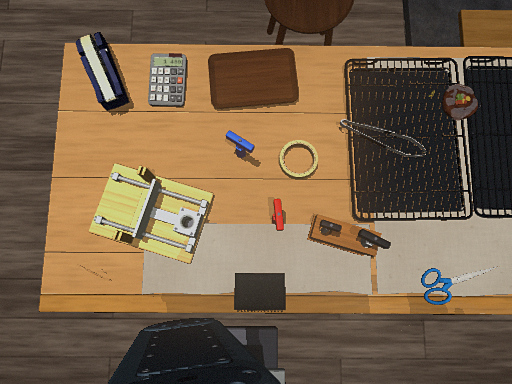

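The top view shows the guide at left with its bore near (187,222), and the stand near (345,235) with two black keys. The blue and red look-alikes stand at (240,143) and (279,213). I'll enlarge both areas.

Run:
```python
import cv2
t=cv2.imread("pics/top0.png")
def crop(x0,y0,x1,y1,s,n):
    cv2.imwrite(n,cv2.resize(t[y0:y1,x0:x1],None,fx=s,fy=s,interpolation=cv2.INTER_CUBIC))
crop(300,200,400,270,8,"pics/c_stand.png")
crop(80,155,220,270,5.5,"pics/c_guide.png")
```

```text
(no output)
```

View pics/c_stand.png

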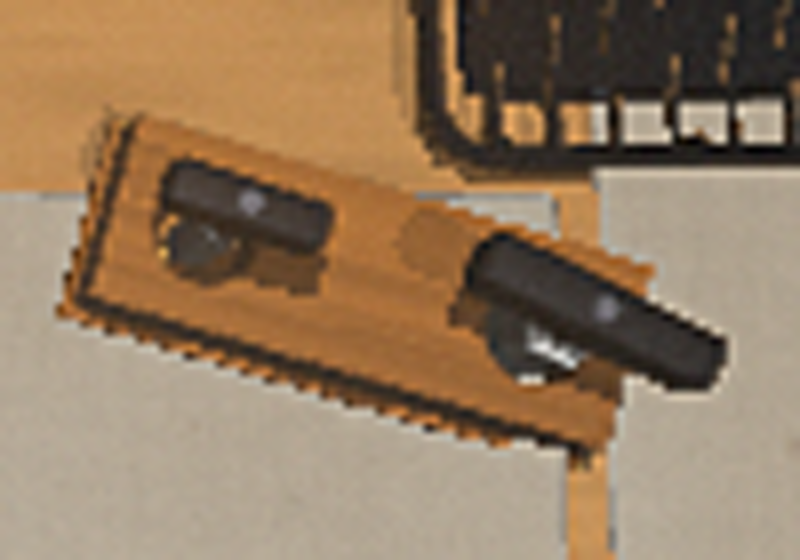

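View pics/c_guide.png

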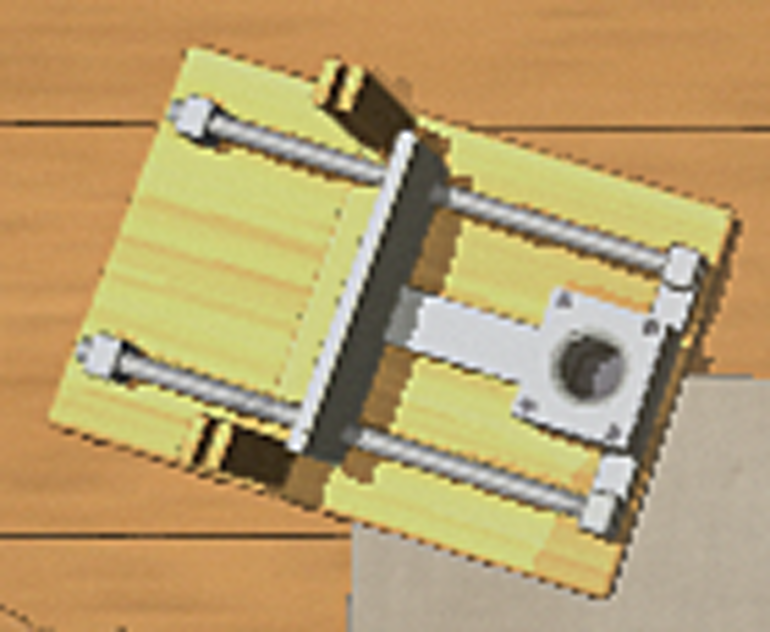

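```bash
cat > h.py <<'E'
import numpy as np, cv2
from bench import ctrl
from scipy.spatial.transform import Rotation as Rn
CAM={}
CAM['scene']=(np.array([[452.4158026,0,260.74342734],[0,452.4158026,194.03767891],[0,0,1]]),np.array([[-0.73442478,-0.67868021,0.00366414],[-0.54064707,0.58177339,-0.6076516],[0.41026942,-0.44825539,-0.79419526]]),np.array([0.35221195,0.38262947,1.09911289]))
CAM['top']=(np.array([[420.56807745,0,256.35749066],[0,420.56807745,198.40805122],[0,0,1]]),np.array([[0.00701077,-0.99994157,0.00822843],[-0.98370254,-0.00837489,-0.17960839],[0.17966681,-0.00683513,-0.98370378]]),np.array([-0.09712218,0.54087266,0.94184345]))
def ray(cam,u,v):
    K,R,t=CAM[cam]; d=R.T@np.linalg.solve(K,[u,v,1.]); return -R.T@t,d
def atz(cam,u,v,z):
    c,d=ray(cam,u,v); return c+d*(z-c[2])/d[2]
def proj(cam,X):
    K,R,t=CAM[cam]; p=K@(R@np.asarray(X,float)+t); return p[:2]/p[2]
def cr(x,y,s,x0,y0): return (x+.5)/s-.5+x0,(y+.5)/s-.5+y0
def R0(o): 
    q=np.asarray(o['eef_rot']); return Rn.from_quat([q[1],q[2],q[3],q[0]])
def shot(cam,name,box=None,s=1,pts=()):
    im=ctrl.camera(cam)['pixels'].copy()
    if box: 
        x0,y0,x1,y1=box; im=im[y0:y1,x0:x1]
    im=cv2.resize(im,None,fx=s,fy=s,interpolation=cv2.INTER_CUBIC)
    cv2.imwrite('pics/'+name,im)
E
python3 - <<'E'
from h import *
np.set_printoptions(precision=4,suppress=True)
for c in CAM: print(c,ray(c,0,0)[0])
S=lambda x,y:cr(x,y,8,300,200); G=lambda x,y:cr(x,y,5.5,80,155)
print('big dot',atz('top',*S(607,308),.115))
print('small dot?',[atz('top',*S(251,203),z) for z in (.08,.09,.1)])
for p in [(488,240),(722,345),(470,283),(700,385)]: print('bar',atz('top',*S(*p),.115))
for p in [(135,118),(655,270),(610,450),(80,298)]: print('stand',atz('top',*S(*p),.043))
print('bore',atz('top',*G(587,367),.07))
for p in [(560,288),(668,325),(625,445),(515,412)]: print('block',atz('top',*G(*p),.07))
for p in [(190,47),(738,215),(608,597),(50,425)]: print('guide',atz('top',*G(*p),.018))
E
```

```text
scene [0.0146 0.5091 1.1041]
top [ 0.3635 -0.0861  1.0244]
big dot [ 0.4445 -0.351   0.115 ]
small dot? [array([ 0.4765, -0.2617,  0.08  ]), array([ 0.4753, -0.2598,  0.09  ]), array([ 0.4741, -0.258 ,  0.1   ])]
bar [ 0.4627 -0.3194  0.115 ]
bar [ 0.4348 -0.3817  0.115 ]
bar [ 0.451  -0.3141  0.115 ]
bar [ 0.4239 -0.3752  0.115 ]
stand [ 0.5058 -0.235   0.043 ]
stand [ 0.4622 -0.3866  0.043 ]
stand [ 0.4098 -0.371   0.043 ]
stand [ 0.4526 -0.2179  0.043 ]
bore [0.4834 0.0666 0.07  ]
block [0.5164 0.0791 0.07  ]
block [0.5012 0.0336 0.07  ]
block [0.4511 0.0498 0.07  ]
block [0.4644 0.0956 0.07  ]
guide [0.6327 0.2578 0.018 ]
guide [0.5582 0.0107 0.018 ]
guide [0.3905 0.0623 0.018 ]
guide [0.4626 0.307  0.018 ]
```

Run:
```python
from h import *
np.set_printoptions(precision=4,suppress=True)
o=ctrl.get_obs(); r=R0(o).as_matrix(); print(r, o['eef_pos'],o['q'])
y=r[:,1]; psi=np.degrees(np.arctan2(y[1],y[0])); q=np.degrees(o['q']); print(psi,q[0],q[5],psi-q[0]+q[5])
shot('scene','s1.png',(140,200,290,312),5.3)
shot('top','t1.png',(150,190,220,250),11)
```

```text
[[-0.0002  0.3182 -0.948 ]
 [ 0.0016 -0.948  -0.3182]
 [-1.     -0.0015 -0.0003]] [ 0.1829 -0.5446  0.2305] [-1.4533  0.1815  1.6078  0.      1.3538 -0.2063]
-71.44689126256779 -83.26795270749614 -11.821102316093306 -4.0871164959099815e-05
```

View pics/s1.png

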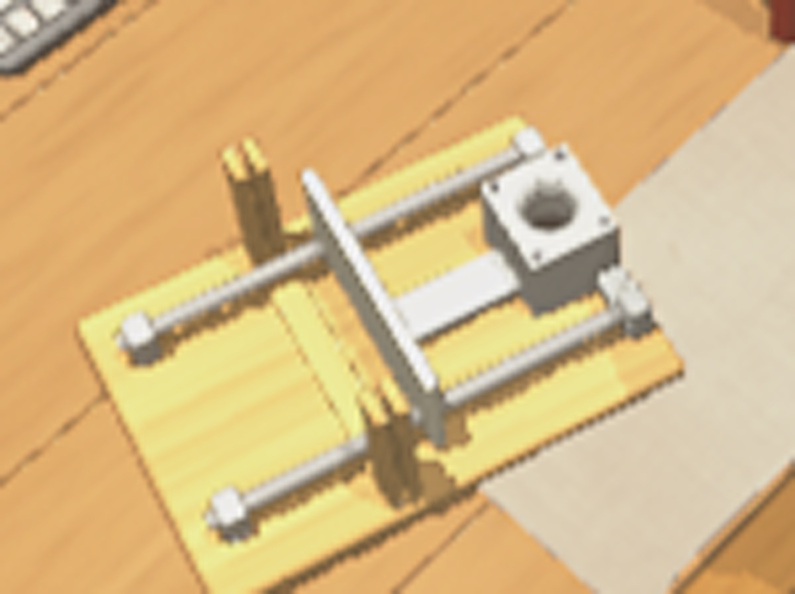

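View pics/t1.png

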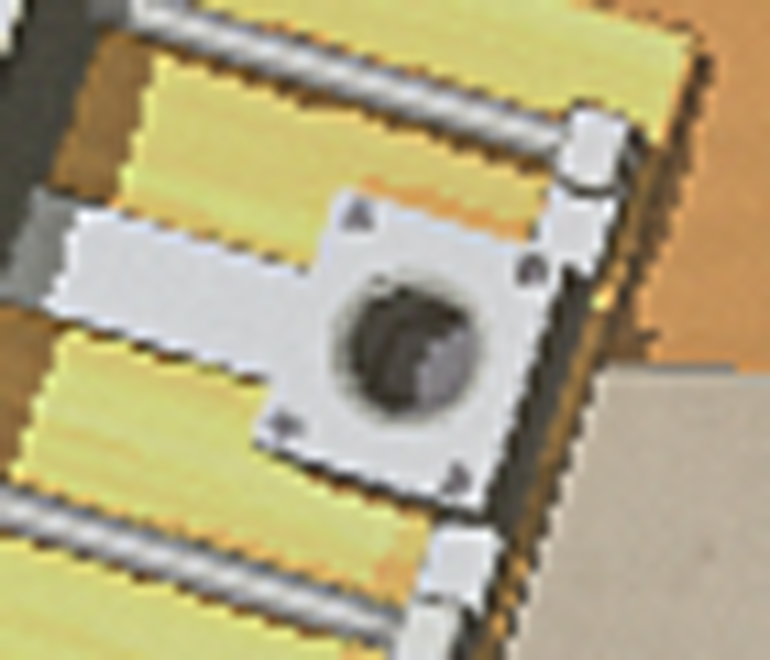

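Run:
```python
from h import *
np.set_printoptions(precision=4,suppress=True)
a=atz('top',*cr(408,347.5,11,150,190),.07); b=atz('scene',*cr(548.7,205,5.3,140,200),.07); print(a,b)
for p in [(357,216),(532,270),(457,478),(286,425)]: print(atz('top',*cr(*p,11,150,190),.07))
shot('scene','s2.png',(250,150,420,250),4.7)
```

```text
[0.4838 0.0659 0.07  ] [0.4822 0.0671 0.07  ]
[0.5113 0.0775 0.07  ]
[0.5002 0.0407 0.07  ]
[0.4568 0.0548 0.07  ]
[0.4675 0.0905 0.07  ]
```

View pics/s2.png

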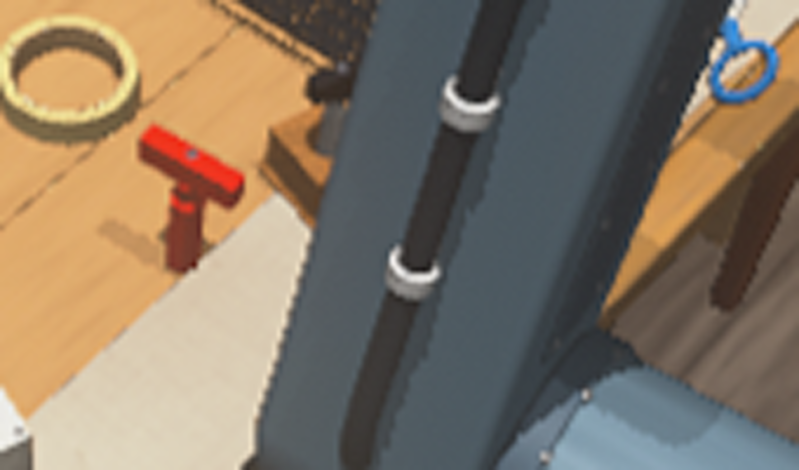

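Call:
servo_tool:
  targets:
    - [-0.14,0,0,5,-17,-52,1]
    - [-0.28,0,0,10,-34,-104,1]
    - [-0.42,0,0,15,-51,-156,0.6]
    - [-0.56,0,0,20,-68,-208,0.3]
    - [-0.7,0,0,25,-85,-260,0.1]
    - [-0.826,0,0,30,-100,-310,0.1]
    - [-0.826,0,0,30,-100,-310,0.1]
    - [-0.826,0,0,30,-100,-310,0.1]

```text
time_s: 1.25
eef_pos: [0.4448, -0.3514, 0.2009]
eef_rot: [-0.384, -0.593, -0.385, 0.594]
wrist_force: [-0.3, -0.0, 0.1]
opening: 0.553
```

Run:
```python
from h import *
np.set_printoptions(precision=4,suppress=True)
o=ctrl.get_obs(); r=R0(o).as_matrix(); print(r, o['eef_pos'],o['q'],o['opening'],o['wrist_force'],o['torque'])
shot('scene','s3.png',(200,100,360,220),4.9)
shot('top','t3.png',(290,190,420,280),6)
```

```text
[[-0.0007  0.9126 -0.4088]
 [ 0.0007 -0.4088 -0.9126]
 [-1.     -0.0009 -0.0004]] [ 0.4448 -0.3514  0.2009] [-0.878   0.1922  1.6573 -0.0001  1.293  -0.4569] 0.5527341876983116 [-0.3256 -0.0429  0.0603] [ 0.023   0.0427 -0.0012]
```

View pics/s3.png

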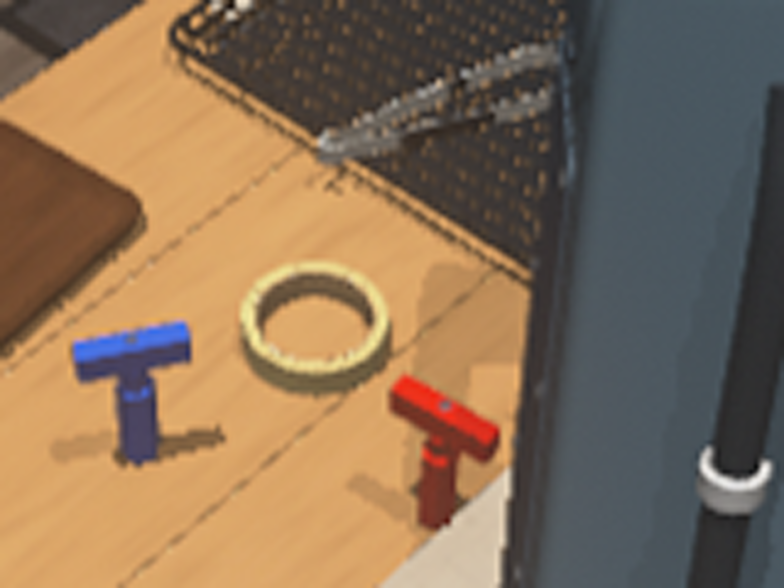

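View pics/t3.png

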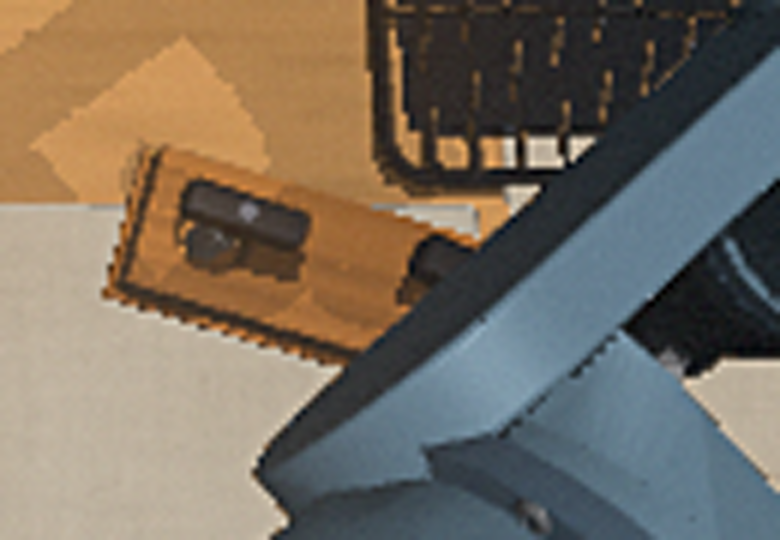

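Call:
servo_tool:
  targets:
    - [0,0,0,30,0,0,0.1]
    - [0,0,0,60,0,0,0.1]
    - [0,0,0,90,0,0,0.1]
    - [0,0,0,105,0,0,0.1]
    - [0,0,0,117,0,0,0.1]
    - [0,0,0,117,0,0,0.1]
    - [0,0,0,117,0,0,-1]
    - [0,0,0,117,0,0,-1]

```text
time_s: 2.35
eef_pos: [0.4444, -0.3527, 0.0852]
eef_rot: [-0.384, -0.594, -0.384, 0.594]
wrist_force: [-2.7, 1.8, 3.3]
opening: 0.179
```

Call:
servo_tool:
  targets:
    - [0,0,0,0,0,0,-1]
    - [0,0,0,0,0,0,-1]
    - [0,0,0,0,0,0,-1]
    - [0,0,0,0,0,0,-1]
    - [0,0,0,0,0,0,-1]
    - [0,0,0,0,0,0,-1]
    - [0,0,0,0,0,0,-1]
    - [0,0,0,0,0,0,-1]

```text
time_s: 3.35
eef_pos: [0.4444, -0.3527, 0.0853]
eef_rot: [-0.384, -0.594, -0.384, 0.594]
wrist_force: [-0.1, 0.2, 0.1]
opening: 0.179
```

Call:
servo_tool:
  targets:
    - [0,0,0,-15,0,0,-1]
    - [0,0,0,-30,0,0,-1]
    - [0,0,0,-50,0,0,-1]
    - [0,0,0,-70,0,0,-1]
    - [0,0,0,-90,0,0,-1]
    - [0,0,0,-100,0,0,-1]
    - [0,0,0,-100,0,0,-1]
    - [0,0,0,-100,0,0,-1]

```text
time_s: 4.35
eef_pos: [0.4441, -0.3522, 0.1845]
eef_rot: [-0.384, -0.594, -0.384, 0.594]
wrist_force: [-0.0, 0.2, -3.9]
opening: 0.177
```

Run:
```python
from h import *
np.set_printoptions(precision=4,suppress=True)
o=ctrl.get_obs(); r=R0(o).as_matrix(); print(r, o['eef_pos'],o['q'],o['opening'],o['wrist_force'],o['torque'])
d=np.array([.4832,.0664,.185])-o['eef_pos']; print(r.T@d*1000)
```

```text
[[-0.0007  0.912  -0.4101]
 [ 0.0002 -0.4101 -0.912 ]
 [-1.     -0.0008  0.0001]] [ 0.4441 -0.3522  0.1845] [-0.8797  0.2089  1.6724 -0.0004  1.2609 -0.457 ] 0.17694804341856377 [-0.0146  0.2097 -3.9193] [-0.0405  0.0086 -0.0322]
[  -0.4106 -135.9912 -397.8543]
```

Call:
servo_tool:
  targets:
    - [0,0,0,-30,0,0,-1]
    - [0,0,0,-60,-5,-15,-1]
    - [0,0,0,-60,-18,-54,-1]
    - [0,0,0,-60,-37,-108,-1]
    - [0,0,0,-60,-56,-163,-1]
    - [0,0,0,-60,-74,-217,-1]
    - [0,0,0,-60,-93,-272,-1]
    - [0,0,0,-60,-109,-320,-1]

```text
time_s: 5.35
eef_pos: [0.4753, -0.0135, 0.2438]
eef_rot: [-0.384, -0.593, -0.385, 0.594]
wrist_force: [1.4, -0.6, -3.7]
opening: 0.178
```

Run:
```python
from h import *
np.set_printoptions(precision=4,suppress=True)
o=ctrl.get_obs(); r=R0(o).as_matrix(); print(r, o['eef_pos'],o['q'],o['opening'],o['wrist_force'],o['torque'])
d=np.array([.4832,.0664,.185])-o['eef_pos']; print(r.T@d*1000)
```

```text
[[-0.0019  0.9121 -0.4099]
 [ 0.0008 -0.4099 -0.9121]
 [-1.     -0.0021  0.0001]] [ 0.4753 -0.0135  0.2438] [-0.2789 -0.0572  1.8326  0.0002  1.3683  0.1433] 0.17772988814837493 [ 1.4367 -0.6095 -3.7284] [-0.0561 -0.0361 -0.0205]
[ 58.8012 -25.4525 -76.1447]
```

Call:
servo_tool:
  targets:
    - [0,0,0,0,-10,-30,-1]
    - [0,0,0,0,-20,-60,-1]
    - [0,0,0,15,-25.5,-76,-1]
    - [0,0,0,40,-25.5,-76,-1]
    - [0,0,0,56,-25.5,-76,-1]
    - [0,0,0,56,-25.5,-76,-1]
    - [0,0,0,56,-25.5,-76,-1]
    - [0,0,0,56,-25.5,-76,-1]

```text
time_s: 6.35
eef_pos: [0.4838, 0.0659, 0.1887]
eef_rot: [0.384, 0.594, 0.384, -0.594]
wrist_force: [-0.7, 1.0, -2.9]
opening: 0.177
```

Run:
```python
from h import *
np.set_printoptions(precision=4,suppress=True)
o=ctrl.get_obs(); r=R0(o).as_matrix(); print(r, o['eef_pos'],o['q'],o['opening'],o['wrist_force'],o['torque'])
shot('scene','s4.png',(200,170,300,270),6)
shot('top','t4.png',(110,150,230,250),6)
```

```text
[[-0.0001  0.9119 -0.4103]
 [ 0.0006 -0.4103 -0.9119]
 [-1.     -0.0004 -0.0004]] [0.4838 0.0659 0.1887] [-0.1086  0.0293  1.8632  0.0006  1.2493  0.3141] 0.17708480806931784 [-0.7103  0.9696 -2.9414] [-0.0186  0.0317 -0.0546]
```

View pics/s4.png

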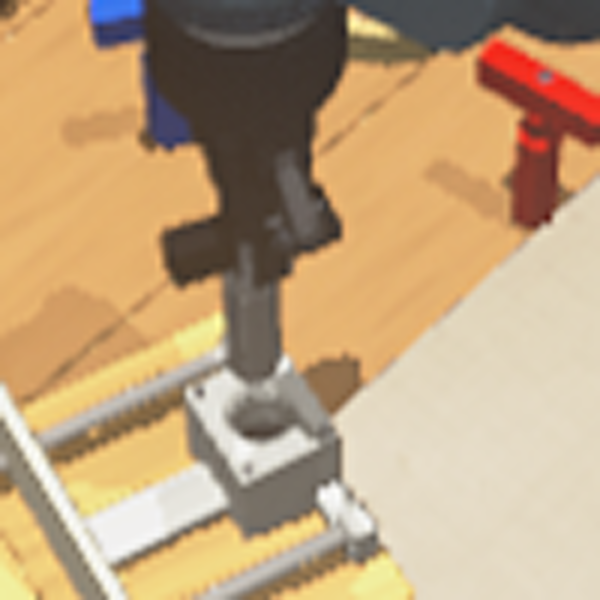

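View pics/t4.png

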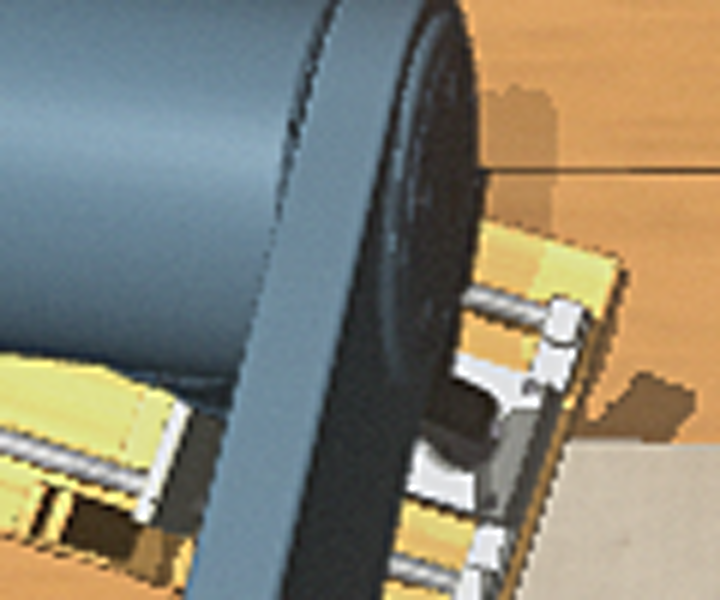

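Run:
```python
from h import *
np.set_printoptions(precision=2,suppress=True)
f=lambda p:((p-np.array([200,170]))+.5)*6-.5
for z in (.1094,.1124,.13,.15,.17): print(z,f(proj('scene',[.4838,.0659,z])))
e=np.array([.4103,.9119,0])
for s in (-.035,.035):print('barend',f(proj('scene',np.array([.4838,.0659,.207])+s*e)),f(proj('scene',np.array([.4838,.0659,.2187])+s*e)))
print('bore',f(proj('scene',[.4832,.0664,.07])))
im=cv2.imread('pics/s4.png'); c=im[300:480,180:350]; cv2.imwrite('pics/s4c.png',cv2.resize(c,None,fx=4,fy=3.3,interpolation=cv2.INTER_CUBIC))
```

```text
0.1094 [257.97 360.28]
0.1124 [257.77 356.52]
0.13 [256.61 334.11]
0.15 [255.26 307.99]
0.17 [253.87 281.13]
barend [330.68 202.42] [330.48 185.39]
barend [170.48 256.83] [168.9 240. ]
bore [260.64 409.85]
```

View pics/s4c.png

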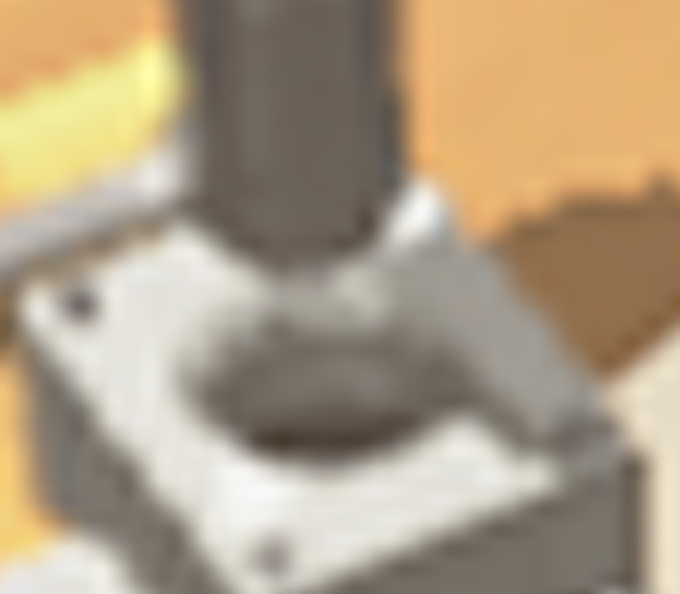

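Call:
servo_tool:
  targets:
    - [0,0,0,10,-0.6,1.5,-1]
    - [0,0,0,20,-0.6,1.5,-1]
    - [0,0,0,30,-0.6,1.5,-1]
    - [0,0,0,34,-0.6,1.5,-1]
    - [0,0,0,34,-0.6,1.5,-1]
    - [0,0,0,34,-0.6,1.5,-1]
    - [0,0,0,34,-0.6,1.5,-1]
    - [0,0,0,34,-0.6,1.5,-1]

```text
time_s: 7.45
eef_pos: [0.4826, 0.065, 0.1549]
eef_rot: [0.384, 0.594, 0.384, -0.594]
wrist_force: [-0.0, -0.5, -3.1]
opening: 0.177
```

Run:
```python
from h import *
np.set_printoptions(precision=4,suppress=True)
o=ctrl.get_obs(); r=R0(o).as_matrix(); print(r[:,1], o['eef_pos'],o['wrist_force'],o['torque'])
shot('scene','s5.png',(220,200,270,260),10)
shot('top','t5.png',(150,190,220,250),8)
```

```text
[ 0.912  -0.4101 -0.0001] [0.4826 0.065  0.1549] [-0.0389 -0.5294 -3.1197] [ 0.0052 -0.0334  0.0347]
```

View pics/s5.png

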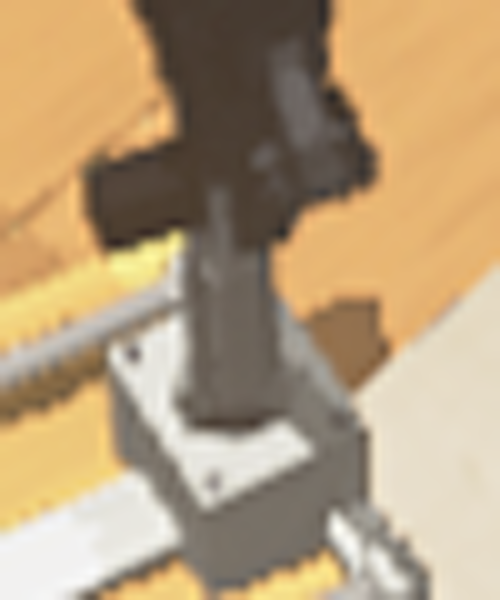

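View pics/t5.png

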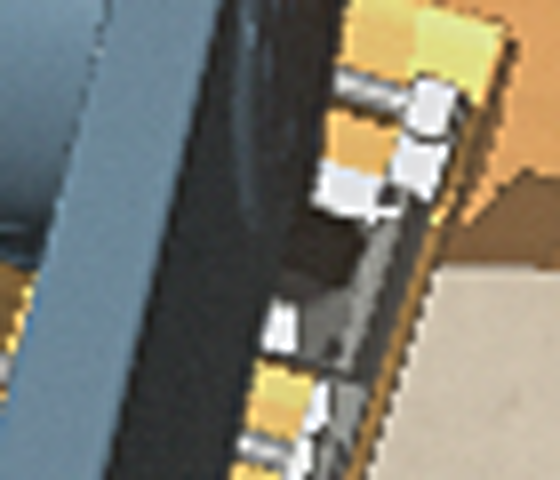

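Call:
servo_tool:
  targets:
    - [0,0,0,3,0,0,-1]
    - [0,0,0,5,0,0,-1]
    - [0,0,0,6,0,0,-1]
    - [0,0,0,7,0,0,-1]
    - [0,0,0,8,0,0,-1]
    - [0,0,0,9,0,0,-1]
    - [0,0,0,10,0,0,-1]
    - [0,0,0,10,0,0,-1]

```text
time_s: 8.55
eef_pos: [0.4825, 0.065, 0.1447]
eef_rot: [0.384, 0.594, 0.384, -0.594]
wrist_force: [0.3, 0.0, -2.5]
opening: 0.18
```

```bash
cat > st.py <<'E'
from h import *
np.set_printoptions(precision=4,suppress=True)
o=ctrl.get_obs(); r=R0(o).as_matrix(); print(o['eef_pos'],'F',o['wrist_force'],'Ftool',r.T@o['wrist_force'],'T',o['torque'],'psi',np.degrees(np.arctan2(r[1,1],r[0,1])),'down',r[:,0],'tip z',o['eef_pos'][2]-.0793,'op',o['opening'])
E
python3 st.py
```

```text
[0.4825 0.065  0.1447] F [ 0.2842  0.0284 -2.5473] Ftool [ 2.5473  0.2485 -0.1414] T [-0.0284 -0.0197 -0.0283] psi -24.211616300724224 down [-0.0002  0.0005 -1.    ] tip z 0.0653643081258471 op 0.18037133177874964
```

Call:
servo_tool:
  targets:
    - [0,0,0,1,0,0,-1]
    - [0,0,0,2,0,0,-1]
    - [0,0,0,3,0,0,-1]
    - [0,0,0,4,0,0,-1]
    - [0,0,0,4,0,0,-1]
    - [0,0,0,4,0,0,-1]
    - [0,0,0,4,0,0,-1]
    - [0,0,0,4,0,0,-1]

```text
time_s: 9.55
eef_pos: [0.4826, 0.0649, 0.1407]
eef_rot: [0.384, 0.594, 0.384, -0.594]
wrist_force: [0.5, -1.5, -2.8]
opening: 0.175
```

```bash
python3 st.py
```

```text
[0.4826 0.0649 0.1407] F [ 0.4522 -1.4737 -2.84  ] Ftool [2.8392 1.0175 1.1598] T [-0.189  -0.1074 -0.0129] psi -24.215425860035793 down [-0.      0.0005 -1.    ] tip z 0.061386000057843296 op 0.17523008920142272
```

Call:
servo_tool:
  targets:
    - [0,0,0,1,0.1,0.3,-1]
    - [0,0,0,2,0.1,0.3,-1]
    - [0,0,0,3,0.1,0.3,-1]
    - [0,0,0,4,0.1,0.3,-1]
    - [0,0,0,5,0.1,0.3,-1]
    - [0,0,0,6,0.1,0.3,-1]
    - [0,0,0,6,0.1,0.3,-1]
    - [0,0,0,6,0.1,0.3,-1]

```text
time_s: 10.55
eef_pos: [0.4825, 0.0646, 0.1346]
eef_rot: [0.384, 0.594, 0.384, -0.594]
wrist_force: [2.6, -0.6, -3.2]
opening: 0.178
```

```bash
python3 st.py
```

```text
[0.4825 0.0646 0.1346] F [ 2.6163 -0.5948 -3.1997] Ftool [ 3.1993  2.6308 -0.5291] T [-0.1429 -0.2058 -0.0078] psi -24.20953856316288 down [-0.      0.0005 -1.    ] tip z 0.05534832612955319 op 0.17781418488218861
```

Call:
servo_tool:
  targets:
    - [0,0,0,1,0.4,0,-1]
    - [0,0,0,2.5,0.4,0,-1]
    - [0,0,0,4,0.4,0,-1]
    - [0,0,0,5.5,0.4,0,-1]
    - [0,0,0,7,0.4,0,-1]
    - [0,0,0,8.5,0.4,0,-1]
    - [0,0,0,10,0.4,0,-1]
    - [0,0,0,10,0.4,0,-1]

```text
time_s: 11.55
eef_pos: [0.4828, 0.0645, 0.1245]
eef_rot: [0.384, 0.594, 0.384, -0.594]
wrist_force: [-0.3, -0.6, -3.5]
opening: 0.177
```

```bash
python3 st.py
```

```text
[0.4828 0.0645 0.1245] F [-0.2525 -0.5614 -3.5272] Ftool [3.527  0.0018 0.6169] T [-0.0446 -0.015  -0.0116] psi -24.2140281689469 down [-0.0003  0.0005 -1.    ] tip z 0.045203404402905406 op 0.1774981877608186
```

Call:
servo_tool:
  targets:
    - [0,0,0,1.5,0,0.1,-1]
    - [0,0,0,3,0,0.1,-1]
    - [0,0,0,4,0,0.1,-1]
    - [0,0,0,5,0,0.1,-1]
    - [0,0,0,6,0,0.1,-1]
    - [0,0,0,7,0,0.1,-1]
    - [0,0,0,7,0,0.1,-1]
    - [0,0,0,7,0,0.1,-1]

```text
time_s: 12.55
eef_pos: [0.4827, 0.0644, 0.1175]
eef_rot: [-0.384, -0.594, -0.384, 0.594]
wrist_force: [1.1, -0.5, -2.9]
opening: 0.177
```

```bash
python3 st.py
```

```text
[0.4827 0.0644 0.1175] F [ 1.1382 -0.4677 -2.8827] Ftool [ 2.882   1.2315 -0.0394] T [-0.0121  0.02   -0.0187] psi -24.21529222290607 down [-0.0004  0.0005 -1.    ] tip z 0.03819391553936666 op 0.1767236381619522
```

Call:
servo_tool:
  targets:
    - [0,0,0,0.5,0.1,0,-1]
    - [0,0,0,1,0.1,0,-1]
    - [0,0,0,1.5,0.1,0,-1]
    - [0,0,0,1.9,0.1,0,-1]
    - [0,0,0,1.9,0.1,0,-1]
    - [0,0,0,1.9,0.1,0,-1]
    - [0,0,0,1.9,0.1,0,-1]
    - [0,0,0,1.9,0.1,0,-1]

```text
time_s: 13.55
eef_pos: [0.483, 0.0643, 0.1157]
eef_rot: [0.384, 0.594, 0.384, -0.594]
wrist_force: [-1.8, -1.1, 0.4]
opening: 0.177
```

```bash
python3 st.py
```

```text
[0.483  0.0643 0.1157] F [-1.7853 -1.1022  0.4301] Ftool [-0.4307 -1.1762  1.7373] T [-0.048   0.1886  0.0263] psi -24.215715961092815 down [-0.      0.0005 -1.    ] tip z 0.036414430469487544 op 0.1766102124599874
```

Call:
servo_tool:
  targets:
    - [0.06,0,0,0.5,-0.1,0,-1]
    - [0.12,0,0,0.5,-0.2,0,-1]
    - [0.18,0,0,0.5,-0.3,0,-1]
    - [0.24,0,0,0.5,-0.35,0,-1]
    - [0.3,0,0,0.5,-0.45,-0.1,-1]
    - [0.36,0,0,0.5,-0.55,-0.1,-1]
    - [0.36,0,0,0.5,-0.55,-0.1,-1]
    - [0.36,0,0,0.5,-0.55,-0.1,-1]

```text
time_s: 14.55
eef_pos: [0.4824, 0.0647, 0.115]
eef_rot: [-0.272, -0.653, -0.272, 0.653]
wrist_force: [-0.2, 0.5, -4.1]
opening: 0.179
```

```bash
python3 st.py
```

```text
[0.4824 0.0647 0.115 ] F [-0.1615  0.5122 -4.0884] Ftool [ 4.0887 -0.4728 -0.2495] T [-0.0734  0.0109  0.0022] psi -44.77273962643455 down [-0.0004  0.0005 -1.    ] tip z 0.03570567864528819 op 0.1788495025132454
```

Call:
servo_tool:
  targets:
    - [0,0,0,0.5,0,0,-1]
    - [0,0,0,1,0,0,-1]
    - [0,0,0,1.5,0,0,-1]
    - [0,0,0,2,0,0,-1]
    - [0,0,0,2,0,0,-1]
    - [0,0,0,2,0,0,-1]
    - [0,0,0,2,0,0,-1]
    - [0,0,0,2,0,0,-1]

```text
time_s: 15.55
eef_pos: [0.4823, 0.0647, 0.113]
eef_rot: [-0.272, -0.653, -0.272, 0.653]
wrist_force: [-1.5, -0.5, -2.5]
opening: 0.178
```

```bash
python3 st.py
```

```text
[0.4823 0.0647 0.113 ] F [-1.4703 -0.5053 -2.5412] Ftool [ 2.5417 -0.6859  1.3943] T [-0.0531  0.0246  0.0144] psi -44.775441898015885 down [-0.0005  0.0005 -1.    ] tip z 0.033656466523098214 op 0.17802743604419785
```

Dropping freely. Going on down, stopping just above the floor.

Call:
servo_tool:
  targets:
    - [0,0,0,1,0,0,-1]
    - [0,0,0,2,0,0,-1]
    - [0,0,0,3,0,0,-1]
    - [0,0,0,4,0,0,-1]
    - [0,0,0,5,0,0,-1]
    - [0,0,0,6,0,0,-1]
    - [0,0,0,7,0,0,-1]
    - [0,0,0,7,0,0,-1]

```text
time_s: 16.55
eef_pos: [0.4823, 0.0647, 0.1059]
eef_rot: [-0.272, -0.653, -0.272, 0.653]
wrist_force: [0.1, 0.2, -2.4]
opening: 0.177
```

```bash
python3 st.py
```

```text
[0.4823 0.0647 0.1059] F [ 0.1296  0.2215 -2.43  ] Ftool [ 2.43   -0.062  -0.2486] T [-0.0513  0.0193  0.042 ] psi -44.769429757960445 down [-0.0006  0.0006 -1.    ] tip z 0.026584744169848268 op 0.17749929047431195
```

Call:
servo_tool:
  targets:
    - [0,0,0,0.5,0,0,-1]
    - [0,0,0,1.1,0,0,-1]
    - [0.05,0,0,1.1,-0.1,0,-1]
    - [0.1,0,0,1.1,-0.15,0,-1]
    - [0.15,0,0,1.1,-0.2,0,-1]
    - [0.2,0,0,1.1,-0.3,0,-1]
    - [0.25,0,0,1.1,-0.35,-0.05,-1]
    - [0.25,0,0,1.1,-0.35,-0.05,-1]

```text
time_s: 17.55
eef_pos: [0.4819, 0.065, 0.1049]
eef_rot: [-0.188, -0.681, -0.189, 0.682]
wrist_force: [-3.4, -0.6, 0.9]
opening: 0.178
```

```bash
python3 st.py
```

```text
[0.4819 0.065  0.1049] F [-3.3595 -0.5924  0.876 ] Ftool [-0.8728 -1.2201  3.1865] T [-0.0446  0.4404 -0.0145] psi -59.05949574860815 down [-0.0011  0.0006 -1.    ] tip z 0.025626802911291477 op 0.17810093750775854
```

Call:
servo_tool:
  targets:
    - [0.05,0,0,0,-0.1,0.3,-1]
    - [0.1,0,0,0,-0.2,0.3,-1]
    - [0.15,0,0,0,-0.3,0.3,-1]
    - [0.2,0,0,0,-0.35,0.3,-1]
    - [0.25,0,0,0,-0.4,0.3,-1]
    - [0.25,0,0,0,-0.4,0.3,-1]
    - [0.25,0,0,0,-0.4,0.3,-1]
    - [0.25,0,0,0,-0.4,0.3,-1]

```text
time_s: 18.55
eef_pos: [0.4813, 0.0654, 0.1049]
eef_rot: [-0.102, -0.699, -0.103, 0.7]
wrist_force: [-2.4, 2.7, -0.1]
opening: 0.177
```

```bash
python3 st.py
```

```text
[0.4813 0.0654 0.1049] F [-2.3876  2.6836 -0.0853] Ftool [ 0.0909 -3.2551  1.5185] T [0.4197 0.4439 0.0526] psi -73.3495855872522 down [-0.0013  0.001  -1.    ] tip z 0.025600099240210478 op 0.1766252881678757
```

Call:
servo_tool:
  targets:
    - [0.04,0,0,0.2,-0.3,0.2,-1]
    - [0.08,0,0,0.2,-0.4,0.2,-1]
    - [0.12,0,0,0.2,-0.5,0.2,-1]
    - [0.15,0,0,0.2,-0.5,0.2,-1]
    - [0.15,0,0,0.2,-0.5,0.2,-1]
    - [0.15,0,0,0.2,-0.5,0.2,-1]
    - [0.15,0,0,0.2,-0.5,0.2,-1]
    - [0.15,0,0,0.2,-0.5,0.2,-1]

```text
time_s: 19.55
eef_pos: [0.481, 0.0658, 0.1047]
eef_rot: [-0.049, -0.705, -0.05, 0.706]
wrist_force: [-2.5, 1.4, 0.5]
opening: 0.176
```

```bash
python3 st.py
```

```text
[0.481  0.0658 0.1047] F [-2.4734  1.3767  0.5201] Ftool [-0.5158 -1.7107  2.2563] T [0.4434 0.3309 0.0486] psi -81.93575278603707 down [-0.0012  0.001  -1.    ] tip z 0.02541913143922951 op 0.17607614713605993
```

Call:
servo_tool:
  targets:
    - [0.025,0,0,0,-0.2,0.2,-1]
    - [0.05,0,0,0,-0.25,0.2,-1]
    - [0.075,0,0,0,-0.3,0.2,-1]
    - [0.1,0,0,0,-0.3,0.2,-1]
    - [0.1,0,0,0,-0.3,0.2,-1]
    - [0.1,0,0,0,-0.3,0.2,-1]
    - [0.1,0,0,0,-0.3,0.2,-1]
    - [0.1,0,0,0,-0.3,0.2,-1]

```text
time_s: 20.55
eef_pos: [0.4808, 0.0661, 0.1047]
eef_rot: [-0.014, -0.707, -0.015, 0.707]
wrist_force: [-0.5, 2.4, 0.4]
opening: 0.174
```

```bash
python3 st.py
```

```text
[0.4808 0.0661 0.1047] F [-0.493   2.3786  0.3686] Ftool [-0.3656 -2.3972  0.396 ] T [0.5523 0.2126 0.0231] psi -87.6630400508067 down [-0.0011  0.0011 -1.    ] tip z 0.02544214231218213 op 0.1740046465077496
```

Call:
servo_tool:
  targets:
    - [0.025,0,0,0,-0.3,0.1,-1]
    - [0.05,0,0,0,-0.35,0.1,-1]
    - [0.075,0,0,0,-0.4,0.1,-1]
    - [0.1,0,0,0,-0.4,0.1,-1]
    - [0.1,0,0,0,-0.4,0.1,-1]
    - [0.1,0,0,0,-0.4,0.1,-1]
    - [0.1,0,0,0,-0.4,0.1,-1]
    - [0.1,0,0,0,-0.4,0.1,-1]

```text
time_s: 21.55
eef_pos: [0.4807, 0.0665, 0.1048]
eef_rot: [0.021, -0.706, 0.021, 0.707]
wrist_force: [-0.5, 1.3, 1.6]
opening: 0.175
```

```bash
python3 st.py
```

```text
[0.4807 0.0665 0.1048] F [-0.5447  1.2722  1.5853] Ftool [-1.5834 -1.2393  0.6208] T [0.4008 0.1515 0.0867] psi -93.39055325710093 down [-0.001   0.0011 -1.    ] tip z 0.025472862440884272 op 0.17520864432222102
```

Call:
servo_tool:
  targets:
    - [0.02,0,0,0,-0.15,0,-1]
    - [0.04,0,0,0,-0.2,0,-1]
    - [0.06,0,0,0,-0.2,0,-1]
    - [0.06,0,0,0,-0.2,0,-1]
    - [0.06,0,0,0,-0.2,0,-1]
    - [0.06,0,0,0,-0.2,0,-1]
    - [0.06,0,0,0,-0.2,0,-1]
    - [0.06,0,0,0,-0.2,0,-1]

```text
time_s: 22.55
eef_pos: [0.4807, 0.0667, 0.1048]
eef_rot: [0.042, -0.705, 0.042, 0.706]
wrist_force: [-1.2, 1.2, 0.3]
opening: 0.178
```

```bash
python3 st.py
```

```text
[0.4807 0.0667 0.1048] F [-1.1529  1.2245  0.3197] Ftool [-0.3171 -1.079   1.2907] T [0.3741 0.2201 0.1715] psi -96.82722751727941 down [-0.0011  0.0011 -1.    ] tip z 0.02545370602957954 op 0.17753023573385449
```

Call:
servo_tool:
  targets:
    - [0.01,0,0,0,0,0,-1]
    - [0.02,0,0,0,-0.1,0.1,-1]
    - [0.03,0,0,0,-0.1,0.1,-1]
    - [0.03,0,0,0,-0.1,0.1,-1]
    - [0.03,0,0,0,-0.1,0.1,-1]
    - [0.03,0,0,0,-0.1,0.1,-1]
    - [0.03,0,0,0,-0.1,0.1,-1]
    - [0.03,0,0,0,-0.1,0.1,-1]

```text
time_s: 23.55
eef_pos: [0.4806, 0.0668, 0.1048]
eef_rot: [0.053, -0.705, 0.052, 0.706]
wrist_force: [-1.1, 1.1, 1.5]
opening: 0.174
```

```bash
python3 st.py
```

```text
[0.4806 0.0668 0.1048] F [-1.0857  1.1067  1.4964] Ftool [-1.494  -0.9345  1.2399] T [0.3113 0.1785 0.3946] psi -98.54077649620588 down [-0.0011  0.001  -1.    ] tip z 0.025453846967597518 op 0.174000326770604
```

Call:
servo_tool:
  targets:
    - [-0.01,0,0,-0.4,0,0,-1]
    - [-0.02,0,0,-0.8,0,0,-1]
    - [-0.02,0,0,-0.8,0,0,-1]
    - [-0.02,0,0,-0.8,0,0,0.1]
    - [-0.02,0,0,-0.8,0,0,0.1]
    - [-0.02,0,0,-0.8,0,0,0.1]
    - [-0.02,0,0,-0.8,0,0,0.1]
    - [-0.02,0,0,-0.8,0,0,0.1]

```text
time_s: 24.55
eef_pos: [0.4807, 0.0668, 0.1056]
eef_rot: [0.046, -0.705, 0.045, 0.706]
wrist_force: [0.5, 0.5, 0.1]
opening: 0.553
```

```bash
python3 st.py; python3 -c "
from h import *
shot('scene','s6.png',(200,180,300,270),6)"
```

```text
[0.4807 0.0668 0.1056] F [0.5444 0.47   0.0692] Ftool [-0.0692 -0.5362 -0.4792] T [-0.005  -0.0181  0.0185] psi -97.39986012360906 down [-0.001  0.001 -1.   ] tip z 0.02631174304405888 op 0.5527082840986298
```

View pics/s6.png

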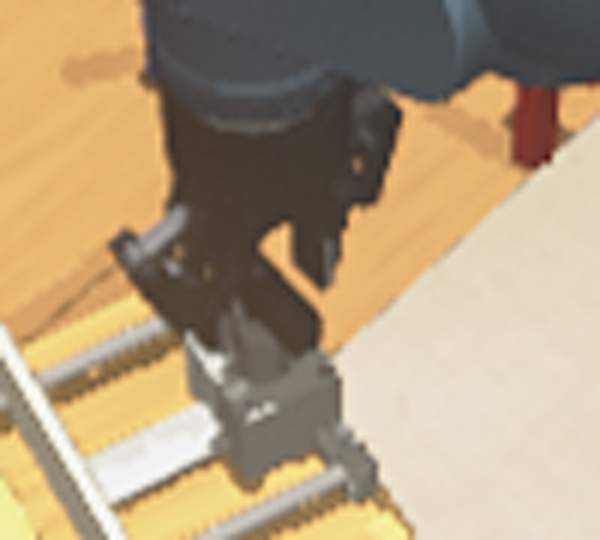

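The fingers are open and the key stands upright in the block at about (255,350). Wrist force is near zero. Next I'll lift straight up, slowly at first.

Call:
servo_tool:
  targets:
    - [0,0,0,-8,0,0,0.1]
    - [0,0,0,-20,0,0,0.1]
    - [0,0,0,-40,0,0,0.1]
    - [0,0,0,-70,0,0,0.1]
    - [0,0,0,-100,0,0,0.1]
    - [0,0,0,-140,0,0,0.1]
    - [0,0,0,-160,0,0,0.1]
    - [0,0,0,-160,0,0,0.1]

```text
time_s: 25.6
eef_pos: [0.482, 0.0666, 0.2682]
eef_rot: [-0.046, 0.707, -0.045, -0.704]
wrist_force: [-0.5, 0.6, -0.5]
opening: 0.549
```

```bash
python3 st.py; python3 -c "
from h import *
shot('scene','s7.png',(190,170,300,270),6)
shot('top','t7.png')"
```

```text
[0.482  0.0666 0.2682] F [-0.461   0.6204 -0.528 ] Ftool [ 0.5265 -0.5554  0.539 ] T [-0.0266 -0.0268  0.0031] psi -97.3935129056 down [ 0.0039  0.0005 -1.    ] tip z 0.1888933253542645 op 0.5486897617011232
```

View pics/s7.png

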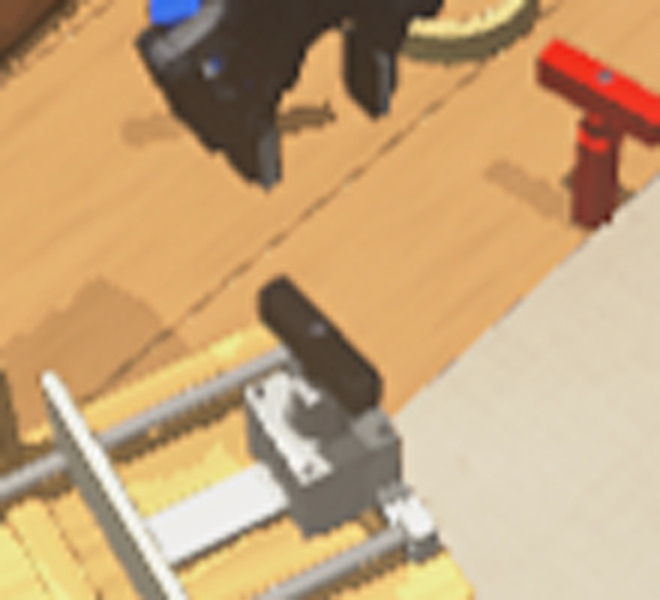

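View pics/t7.png

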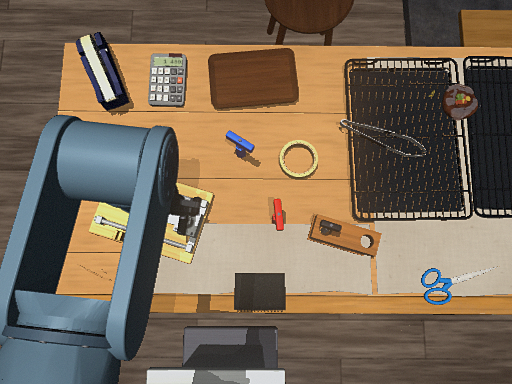

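```bash
python3 -c "
from h import *
print(proj('scene',[.4832,.0664,.135]),proj('scene',[.4832,.0664,.146]),cr(318,328,6,190,170))
print(ctrl.hand_in())"
```

```text
[242.32832382 224.44330476] [242.20446359 222.04811284] (242.58333333333334, 224.25)
the job is handed in; nothing more can be done
None
```

The job is done and handed in at about 25.7 s: the larger T-handle key is standing in the clamp screw, and the screw is tight.

- **Fitting:** I pressed the key onto the socket at about 3.5–5 N and turned it clockwise. It became free to drop after about 20°, and I lowered it to the socket floor.
- **Tightening:** After a further 0.91 rad clockwise in the socket the torque rose sharply at a firm stop. It went from the 0.02–0.09 N m of free turning to 0.17, then 0.39 N m over 0.03 rad. I stopped there, below the 0.5 N m limit, then eased back slightly and let go.
- **Last checks:** The wrist force read about zero after release. The final picture shows the key upright, with the top of its handle within 0.3 pixel of where it should be when fully home; not fully dropped, it would be about 2.4 pixels higher. The smaller key, the tape and the look-alikes look undisturbed in the last top view.

The screw angle itself can't be read, so "tight" rests on the torque rise. No check failed. The main disagreement was that the two cameras placed the bore about 2 mm apart. While turning there were side forces of up to about 3.6 N, which I corrected with small shifts.

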